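# Slide a metal coupon along the rail into the holder's corner pocket

### The job

Using only your fingertips, push the rectangular copper coupon flat across the grey tray until its long side lies flush against the rail, then slide it along the rail into the corner pocket until it is fully home against the end stop. Keep it lying flat on the tray and against the rail all the way along, never lifting it. Leave the round copper disc, the jar and the beaker where they are, and finish clear of everything.

Things in the scene. Friction and masses are not known exactly. Their poses are not given: they have to be found in the camera images.
- holder: Fixed sample holder: grey tray 160 mm (its x) by 300 mm (its y), floor 6 mm above the table; origin at the centre of its underside, on the table, z up. All its aluminium bars stand 8 mm above the tray floor. The end stop crosses the +y end, inner face at y = +125 mm; a brass post 20 mm above the floor tops its corner with the rail. Near and -y edges are open.
- rail_mid (a point): Middle of the top edge of the straight rail's inner face, at holder x = +55, y = 0, z = +14 mm; axes as the holder's. The rail runs along y over the tray's whole length on the side away from the robot; it is 12 mm thick.
- lip (a point): Inner top edge of the short lip's mouth, at holder x = +22, y = +100, z = +14 mm; axes as the holder's. The lip (10 mm thick) runs parallel to the rail from y = +100 to +125 mm and makes the corner a pocket 33 mm wide, 25 mm deep, open to -y. A flare (4 mm thick) widens the mouth, from here out to x = +12, y = +87 mm.
- pocket (a point): Where the coupon's centre is when flush with the rail and fully home: holder x = +40, y = +103, z = +13 mm. Axes as the holder's: x towards the rail, y along the rail towards the end stop. When home the coupon sticks out 19 mm beyond the lip, its rear end at holder y = +81 mm.
- coupon_mid (a point): Centre (half-way up) of the loose rectangular copper coupon, 30 mm (its x) by 44 mm (its y) by 14 mm high, about 0.16 kg, lying flat on the open part of the tray floor, far from the pocket end; its top is 20 mm above the table, 6 mm above the rail's top. Its long y axis starts within about 40 degrees of the rail's direction. It slides with ordinary friction.
- disc: Loose round copper disc, 36 mm across, 10 mm high, lying on the tray near the edge facing the robot, towards the +y end, at least 70 mm from the rail's inner face; origin at the centre of its underside. Leave it alone.
- jar: Loose jar with a blue cap, 48 mm across, 62 mm tall, on the table beyond one end of the tray; origin at the centre of its underside. Leave it alone.
- beaker: Loose open white beaker, 58 mm across, 60 mm tall, on the table beyond the other end of the tray; origin at the centre of its underside. Leave it alone.
- coupon: The same coupon, with its origin at the centre of its underside; axes as for its centre point.

How it is judged:
By the outcome, as a careful person would: the job done as asked, in the order asked, and still so for the second after the job is handed in, with the robot touching nothing.
It also fails if it takes over 58 s, if anything falls off the work surface, if the arm or the gripper's body presses on something with over 40 N, if the wrist force passes 120 N, or if a joint passes its speed limit or range.

### The arm

A 6-joint arm with a two-finger parallel gripper is mounted at the origin on the work surface. World frame = base frame: x ahead of the robot, y to its left, z up, the work surface at z = 0. Lengths are in m, angles in rad, forces in N, time in s.
With the tool pointing down it reaches from about 0.25 to 0.775 m from the base axis. Payload 4 kg.
Tool frame: the origin (TCP) lies at the centre of the arm's flange, where the gripper is bolted on; the fingertips stand 199 mm ahead of it and the grasp point (between the pads) lies 180 mm ahead of it (robot.tcp_to_tips is the distance from the TCP to the fingertips, in m); z points along the fingers, y is the line along which they close (so a half turn about z gives the same grasp; the last joint's range is limited). The gripper opens to 94 mm and grips with 3 to 60 N. Pads are 16 mm wide; open, the fingers measure 119 mm over their backs; the gripper's body (75 mm by 177 mm) begins 78 mm behind the grasp point.
Start: joints at [-1.234, 0.087, 1.371, -0, 1.684, -0.103], TCP at [0.234, -0.498, 0.405] pointing down, gripper open.
Joint ranges: [-3.1, 3.1], [-0.76, 2.03], [0.27, 2.55], [-1.08, 4.22], [0.17, 2.65], [-2.57, 2.57]. Speed limits (rad/s): [2.79, 2.79, 3.14, 3.14, 3.14, 3.14].

### API

Orientations are given as [roll, pitch, yaw] about the fixed x, y, z axes, in that order (R = Rz(yaw) Ry(pitch) Rx(roll)).
In Python, from bench import telemetry, snapshot, ticket, robot gives the robot as it stands.
- The arm moves only by the tool apply_moves, never from a script. Its argument "moves" is a list that holds one entry, the list of rows, each a list of 5 numbers: the shift along the tool's x, y, z in units of 50 mm (1.0 is 50 mm), then the turn about the tool's z in units of 10 degrees (1.0 is 10 degrees), then the closure, from 0 (fully open) to 1 (shut). A call has 1 to 10 rows; each row is the pose to reach, as a shift and turn from the pose commanded when the call began, along the tool's axes at that moment; what a row does not reach only later rows make up. A row lasts 1/8 s, in which the tool goes at most 62.5 mm and 10.7 degrees, less where a joint would pass 70% of its speed; a pose out of reach is approached as far as the arm can. A call with a gripper value outside its range is refused whole. The fingers move at their own pace and stop on an object; the grip force is fixed at half the most. Time passes only in rows, so rows that repeat a pose let the fingers close. It gives the time, the measured TCP pose, the force, the opening and the grip force at its end, in the units of the state.
- telemetry.get_obs(): the state, without advancing time (a new reading comes with each control period).
- snapshot(name): name is "scene" or "top" or "wrist"; returns a dict with "image" (384x512x3 uint8, red, green, blue), "fovy" (degrees; the focal length in pixels is half the picture's height over the tangent of half this angle, whatever the lens; pixels are square), "cx", "cy" (the principal point, pixels), "R" (3x3) and "t" (3): a world point X has camera coordinates R X + t. Camera axes: x right, y down, z forward; pixel columns grow to the right and rows downward; lengths in m; the calibration is good to about 2 mm. A picture is of the moment at which its call begins. There is no depth.
- ticket.close_job(): hands the job in; it is judged then, once.
The state is a dict: "time": time; "joint_positions": joint angles; "qvel": joint speeds; "joint_torque": joint torques, N m; "tool_pos": TCP position; "ee_rot": TCP orientation; "wrist_force": force on the tool from outside, world axes, zero at the start; "wrist_torque": the same for the moment, N m; "width": finger opening in m; "finger_force": force on a finger pad.
Only numpy, scipy, OpenCV 4.12 (cv2) and the standard library are available. Lean on these libraries where they do the work, as an engineer would, in place of code of your own. Each camera call takes 0.05 s, during which the arm holds its last target. There are 200 camera calls.

## Working session

There is one attempt and no reset: what is moved stays moved. The work goes in short steps, Python scripts to look and compute and a tool call to move; the robot and the scene stay as the last step left them, time stands still between calls to the robot, and variables do not carry over. Pictures are saved under pics/ and viewed, at most 10 in all, crops included, and the job is handed in when it is done.

Besides the shell and the picture viewer there is one more tool, called after "Request:" as name([rows], argument=value, ...), one row to a line, values as JSON. apply_moves: Moves the arm, as the interface text tells. Its arguments: {"type":"object","properties":{"moves":{"type":"array","items":{"type":"array","items":{"type":"array","items":{"type":"number"}}}}},"required":["moves"]}

```bash
mkdir -p pics
cat > h.py <<'E'
import numpy as np, cv2
from bench import telemetry, snapshot, ticket, robot
def snap(n,f):
    s=snapshot(n); cv2.imwrite('pics/'+f+'.png',cv2.cvtColor(s['image'],cv2.COLOR_RGB2BGR))
    np.savez('pics/'+f+'.npz',**{k:np.array(v) for k,v in s.items()}); return s
def ray(f,u,v,z):
    s=np.load('pics/'+f+'.npz'); fl=192/np.tan(np.radians(float(s['fovy']))/2)
    R,t=s['R'],s['t']; d=R.T@np.array([(u-s['cx'])/fl,(v-s['cy'])/fl,1]); c=-R.T@t
    return c+d*(z-c[2])/d[2]
def proj(f,X):
    s=np.load('pics/'+f+'.npz'); fl=192/np.tan(np.radians(float(s['fovy']))/2)
    p=s['R']@np.array(X)+s['t']; return np.array([p[0]/p[2]*fl+s['cx'],p[1]/p[2]*fl+s['cy']])
E
python3 - <<'E'
from h import *
s=snap('top','top0'); snap('scene','sc0')
print(s['R'],s['t'],s['fovy'],s['cx'],s['cy'])
o=telemetry.get_obs(); print({k:np.round(v,4) for k,v in o.items()})
E
```

```text
[[-0.01888868 -0.9997807  -0.00904266]
 [-0.98125775  0.02027197 -0.19163055]
 [ 0.19177184  0.00525354 -0.98142547]] [0.01365569 0.61883046 0.85911253] 45.6500115463576 264.3321296612812 191.94424198778628
{'time': np.float64(0.1), 'joint_positions': array([-1.2341,  0.0879,  1.3721,  0.    ,  1.6836, -0.1031]), 'qvel': array([-0.0008, -0.0019, -0.004 ,  0.0011, -0.0011,  0.0003]), 'joint_torque': array([ 2.30000e-03, -3.41253e+01, -3.03301e+01,  7.20000e-02,
        3.05000e-02, -1.00000e-04]), 'tool_pos': array([ 0.2341, -0.4976,  0.4037]), 'ee_rot': array([-3.1397e+00, -2.0000e-04,  4.3980e-01]), 'wrist_force': array([-0.3827,  0.5106, -0.4497]), 'wrist_torque': array([-0.0146,  0.0341, -0.0039]), 'finger_force': np.float64(0.0), 'width': np.float64(0.0939)}
```

View pics/top0.png

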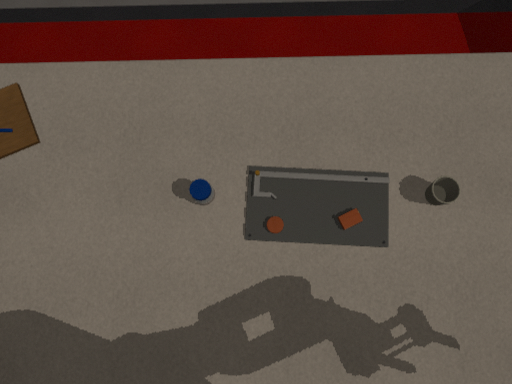

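View pics/sc0.png

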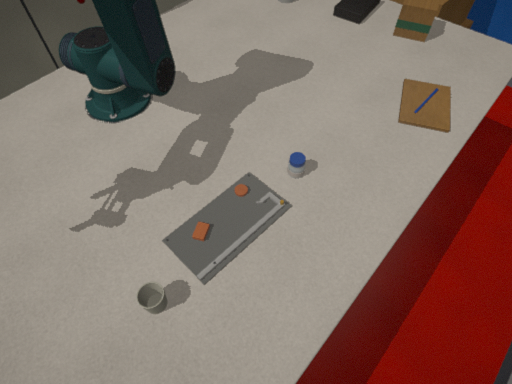

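The top view shows the holder spanning about (247..388, 168..246), with the pocket at its upper left (257,185). The coupon is at (350,219), the disc at (275,225), the jar at (201,190) and the beaker at (445,190). I'll enlarge it.

Run:
```python
from h import *
im=cv2.imread('pics/top0.png')[158:254,240:398]
cv2.imwrite('pics/c0.png',cv2.convertScaleAbs(cv2.resize(im,None,fx=5,fy=5,interpolation=cv2.INTER_CUBIC),alpha=1.6))
```

```text
(no output)
```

View pics/c0.png

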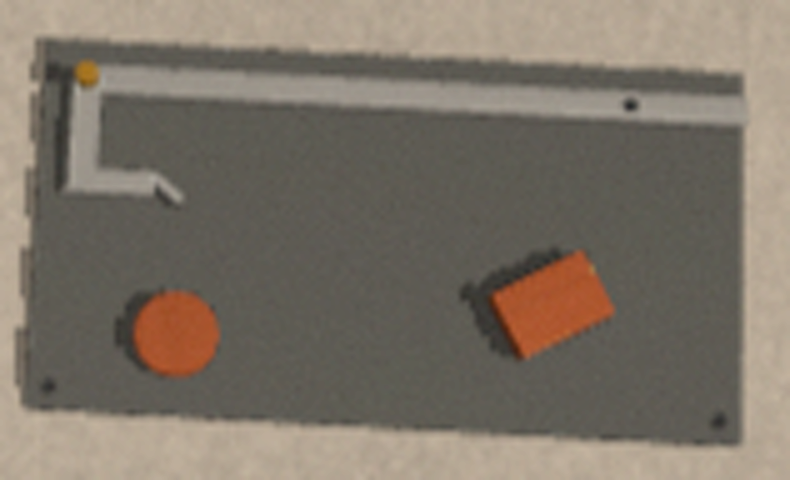

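```bash
cat > geo.py <<'E'
from h import *
def c(p,z,f='top0',o=(240,158),k=5): return ray(f,(p[0]+.5)/k-.5+o[0],(p[1]+.5)/k-.5+o[1],z)
def fit(H,W):
    H=np.array(H,float);W=np.array(W)[:,:2]
    a=H.mean(0);b=W.mean(0);M=(H-a).T@(W-b);th=np.arctan2(M[0,1]-M[1,0],M[0,0]+M[1,1])
    R=np.array([[np.cos(th),-np.sin(th)],[np.sin(th),np.cos(th)]]);t=b-R@a
    return th,t,(W-(H@R.T+t))*1e3
E
python3 - <<'E'
from geo import *
P=[((37,40),.006,(.08,.15)),((742,75),.006,(.08,-.15)),((740,443),.006,(-.08,-.15)),((22,407),.006,(-.08,.15)),((103,94),.014,(.055,.125)),((745,125),.014,(.055,-.15)),((155,172),.014,(.022,.1))]
th,t,r=fit([p[2] for p in P],[c(p[0],p[1]) for p in P]); print(np.degrees(th),t,r.round(1))
C=[c(p,.02) for p in[(490,294),(585,250),(615,311),(522,358)]]
tc,cc,r=fit([(-.015,.022),(.015,.022)][:0]+[(-0,0)][:0]+[(.015,.022),(.015,-.022),(-.015,-.022),(-.015,.022)],C)
print(np.degrees(tc),cc,r.round(1))
R=np.array([[np.cos(th),-np.sin(th)],[np.sin(th),np.cos(th)]])
print('coupon in holder',R.T@(cc-t),np.degrees(tc-th)); print((R.T@(c((176,334),.016)[:2]-t)))
for n,p,z in(('jar',(201,190),.062),('beaker',(445,190),.06)): print(n,R.T@(ray('top0',*p,z)[:2]-t))
E
```

```text
-4.041732697607816 [ 0.59842556 -0.10892165] [[-0.5  3. ]
 [-1.3 -0.4]
 [ 1.1  0.3]
 [ 0.8 -0.2]
 [-0.2 -2.1]
 [-0.   0.3]
 [ 0.1 -0.9]]
24.159705038989205 [ 0.56749513 -0.17562418] [[-0.3 -0.3]
 [-0.6 -0.6]
 [ 0.9  0.7]
 [ 0.1  0.1]]
coupon in holder [-0.02615211 -0.0687167 ] 28.201437736597022
[-0.04644315  0.08702003]
jar [0.00994273 0.2390911 ]
beaker [ 0.03477903 -0.25074882]
```

Request:
apply_moves([
  [[0.8,-0.34,0.2,0.3,0.83],[1.6,-0.68,0.4,0.6,0.83],[2.6,-1.1,0.7,0.9,0.83],[3.6,-1.5,1.0,1.3,0.83],[4.6,-2.0,1.3,1.7,0.83],[5.6,-2.4,1.6,2.1,0.83],[6.5,-2.8,1.8,2.5,0.83],[7.3,-3.1,2.0,2.8,0.83],[8.01,-3.41,2.1,2.92,0.83],[8.01,-3.41,2.1,2.92,0.83]],
])

```text
time: 1.35
tool_pos: [0.5248, -0.1709, 0.2983]
ee_rot: [-3.14, 0.002, -0.066]
wrist_force: [-0.6, 0.2, 0.4]
width: 0.0157
finger_force: 0.0
```

Run:
```python
from h import *
snap('wrist','w1'); s=snapshot('top')
im=cv2.imread('pics/w1.png'); cv2.imwrite('pics/w1b.png',cv2.convertScaleAbs(cv2.resize(im,None,fx=1.5,fy=1.5,interpolation=cv2.INTER_CUBIC),alpha=1.4))
o=telemetry.get_obs(); print(o['tool_pos'],o['ee_rot'])
```

```text
[ 0.52379443 -0.17285559  0.29917046] [ 3.14124409e+00  1.37407491e-03 -6.88597747e-02]
```

View pics/w1b.png

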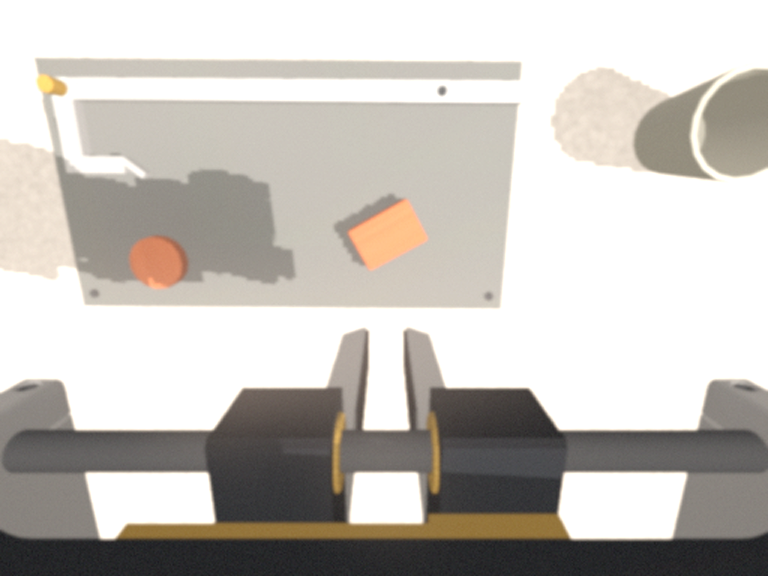

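The wrist view shows the coupon's top corners at about (348,235), (407,200), (428,236) and (373,269). The rail's inner top edge runs (78,100)–(518,104), and the fingertips are at (355,332) and (415,332), lined up with the coupon. I'll cross-check the poses from this view.

Run:
```python
from geo import *
k=dict(f='w1',o=(0,0),k=1.5)
P=[((520,63),.006,(.08,-.15)),((502,307),.006,(-.08,-.15)),((84,305),.006,(-.08,.15)),((518,104),.014,(.055,-.15)),((78,100),.014,(.055,.125)),((123,156),.014,(.022,.1))]
th,t,r=fit([p[2] for p in P],[c(p[0],p[1],**k) for p in P]); print(np.degrees(th),t,r.round(1))
C=[c(p,.02,**k) for p in[(348,235),(407,200),(428,234),(373,269)]]
tc,cc,r=fit([(.015,.022),(.015,-.022),(-.015,-.022),(-.015,.022)],C)
R=np.array([[np.cos(th),-np.sin(th)],[np.sin(th),np.cos(th)]])
print(np.degrees(tc-th),cc,r.round(1),R.T@(cc-t), R.T@(c((158,260),.016,**k)[:2]-t))
```

```text
-4.156587744171094 [ 0.59830673 -0.10887422] [[-1.2  1.6]
 [ 1.6 -0.6]
 [ 0.8 -0.5]
 [-0.7  3.1]
 [-0.7 -3.2]
 [ 0.2 -0.4]]
32.74996118700779 [ 0.5678404  -0.17553874] [[-1.  -0.1]
 [-2.4 -0.8]
 [ 1.6  1.1]
 [ 1.8 -0.2]] [-0.02555418 -0.06869745] [-0.04398129  0.08587483]
```

Request:
apply_moves([
  [[0,0,0.4,0,0.83],[0,0,0.8,0,0.83],[0,0,1.2,0,0.83],[0,0,1.5,0,0.83],[0,0,1.7,0,0.83],[0,0,1.78,0,0.83],[0,0,1.78,0,0.83]],
])

```text
time: 2.33
tool_pos: [0.5241, -0.173, 0.2109]
ee_rot: [3.141, -0.0, -0.07]
wrist_force: [0.4, -0.2, -0.2]
width: 0.0164
finger_force: 0.0
```

Request:
apply_moves([
  [[0.1,0,0,0,0.83],[0.2,0,0,0,0.83],[0.3,0,0,0,0.83],[0.4,0,0,0,0.83],[0.5,0,0,0,0.83],[0.6,0,0,0,0.83],[0.7,0,0,0,0.83],[0.8,0,0,0,0.83],[0.9,0,0,0,0.83],[1.0,0,0,0,0.83]],
])

```text
time: 3.58
tool_pos: [0.5742, -0.1765, 0.2106]
ee_rot: [3.141, 0.0, -0.07]
wrist_force: [-0.6, 0.3, 0.0]
width: 0.0161
finger_force: 0.4
```

Run:
```python
from geo import *
snap('wrist','w2')
im=cv2.imread('pics/w2.png'); cv2.imwrite('pics/w2b.png',cv2.convertScaleAbs(cv2.resize(im,None,fx=1.5,fy=1.5,interpolation=cv2.INTER_CUBIC),alpha=1.2))
o=telemetry.get_obs(); print(o['tool_pos'],o['ee_rot'],o['wrist_force'])
```

```text
[ 0.57463281 -0.17650785  0.21070228] [ 3.14133197e+00 -9.70926088e-04 -6.98305765e-02] [ 0.20041705 -0.03713605 -0.02814541]
```

View pics/w2b.png

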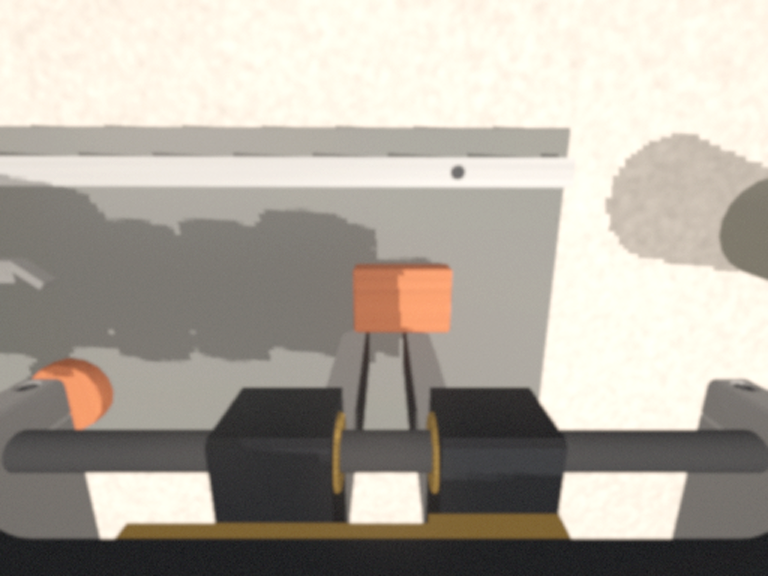

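The coupon is now flush with the fingers, spanning (354..451, 265..332) and parallel to the rail edge at row ~187. Its centre sits about 7 mm towards −y of the fingers, which still supports it. I'll keep pushing.

Request:
apply_moves([
  [[0.1,0,0,0,0.83],[0.2,0,0,0,0.83],[0.3,0,0,0,0.83],[0.4,0,0,0,0.83],[0.5,0,0,0,0.83],[0.6,0,0,0,0.83],[0.66,0,0,0,0.83],[0.7,0,0,0,0.83],[0.72,0,0,0,0.83]],
])

```text
time: 4.75
tool_pos: [0.6092, -0.1788, 0.2107]
ee_rot: [-3.141, 0.003, -0.07]
wrist_force: [-4.7, 1.0, 2.9]
width: 0.016
finger_force: 2.8
```

Request:
apply_moves([
  [[0.02,0,0,0,0.83],[0.04,0,0,0,0.83],[0.04,0,0,0,0.83]],
])

```text
time: 5.12
tool_pos: [0.6101, -0.1789, 0.2107]
ee_rot: [-3.141, 0.007, -0.07]
wrist_force: [-9.5, 1.1, 6.1]
width: 0.016
finger_force: 4.6
```

Request:
apply_moves([
  [[-0.2,0,0,0,0.83],[-0.6,0,0,0,0.83],[-0.6,0,-0.5,0,1],[-0.6,0,-1,0,1],[-0.4,0.2,-1,-1,1],[-0.2,0.4,-1,-2,1],[0,0.6,-1,-3,1],[0.2,0.8,-1,-4,1],[0.4,1.0,-1,-5,1],[0.44,1.06,-1,-6,1]],
])

```text
time: 6.38
tool_pos: [0.6305, -0.2341, 0.2607]
ee_rot: [3.139, -0.001, 0.983]
wrist_force: [-0.2, 0.5, 1.1]
width: 0.0005
finger_force: 0.0
```

Request:
apply_moves([
  [[0,0,0,-1,1],[0,0,0,-2,1],[0,0,0,-3,1],[0,0,0,-3,1],[0,0,0,-3,1]],
])

```text
time: 7.0
tool_pos: [0.63, -0.2334, 0.2608]
ee_rot: [3.141, 0.0, 1.499]
wrist_force: [-0.4, -0.5, 0.6]
width: 0.0001
finger_force: 0.0
```

Run:
```python
from geo import *
snap('wrist','w3')
im=cv2.imread('pics/w3.png'); cv2.imwrite('pics/w3b.png',cv2.convertScaleAbs(cv2.resize(im,None,fx=1.5,fy=1.5,interpolation=cv2.INTER_CUBIC),alpha=1.2))
o=telemetry.get_obs(); print(o['tool_pos'],o['ee_rot'],o['wrist_force'],o['width'])
th=np.radians(-4.08);R=np.array([[np.cos(th),-np.sin(th)],[np.sin(th),np.cos(th)]])
print(R.T@(o['tool_pos'][:2]-[.5984,-.1089]))
for h,z in(((.025,-.098),.02),((.055,-.098),.02),((.055,-.054),.02),((.055,.08),.014),((.055,-.15),.014),((.04,-.113),.02)):
    print(h,proj('w3',[*(R@h+[.5984,-.1089]),z])*1.5)
```

```text
[ 0.63002834 -0.23344639  0.26073667] [3.14090471e+00 1.85781667e-04 1.49901301e+00] [0.62324531 0.00113067 1.12122254] 0.0003797181088928396
[ 0.04040956 -0.12198042]
(0.025, -0.098) [357.20162969 276.72207224]
(0.055, -0.098) [409.77904078 276.66963306]
(0.055, -0.054) [411.01001636 197.52475404]
(0.055, 0.08) [414.76136033 -96.20759034]
(0.055, -0.15) [407.92097908 356.33901136]
(0.04, -0.113) [383.54393773 301.88679784]
```

View pics/w3b.png

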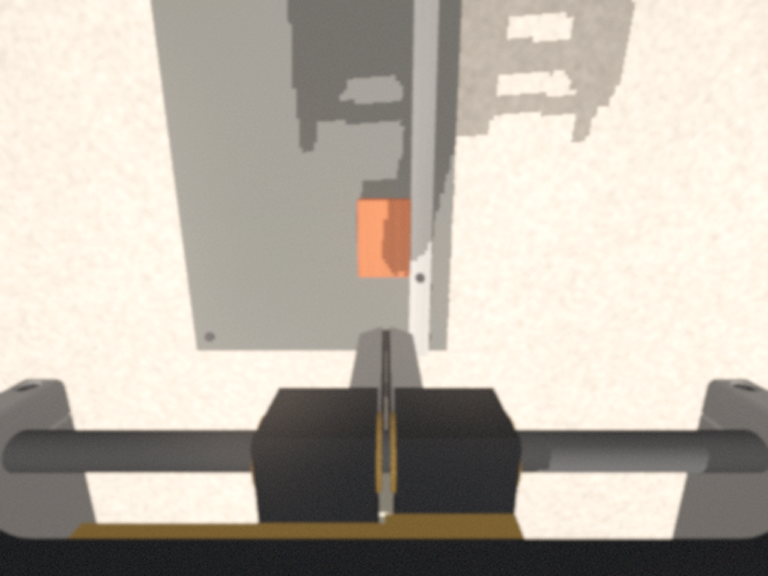

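The coupon lies flush on the rail with its corners as predicted (rear edge at row 277, rail side at column 410). The closed fingers are lined up behind it. I'll go down and push along the rail.

Request:
apply_moves([
  [[0,-0.02,0.3,0,1],[0,-0.02,0.6,0,1],[0,-0.02,0.9,0,1],[0,-0.02,1.0,0,1],[0,-0.02,1.0,0,1],[0.08,-0.02,1.0,0,1],[0.16,-0.02,1.0,0,1],[0.24,-0.02,1.0,0,1],[0.32,-0.02,1.0,0,1],[0.4,-0.02,1.0,0,1]],
])

```text
time: 8.3
tool_pos: [0.6305, -0.2134, 0.2111]
ee_rot: [3.141, 0.001, 1.501]
wrist_force: [0.3, -0.8, 1.4]
width: 0.0007
finger_force: 0.6
```

Request:
apply_moves([
  [[0.1,0.001,0,0,1],[0.2,0.002,0,0,1],[0.3,0.003,0,0,1],[0.4,0.004,0,0,1],[0.5,0.006,0,0,1],[0.6,0.007,0,0,1],[0.7,0.008,0,0,1],[0.8,0.01,0,0,1],[0.9,0.011,0,0,1],[1.0,0.012,0,0,1]],
])

```text
time: 9.55
tool_pos: [0.6344, -0.1633, 0.2106]
ee_rot: [-3.141, 0.0, 1.501]
wrist_force: [-1.2, -1.3, 0.7]
width: 0.0001
finger_force: 0.9
```

Run:
```python
from geo import *
snap('wrist','w4')
im=cv2.imread('pics/w4.png'); cv2.imwrite('pics/w4b.png',cv2.convertScaleAbs(cv2.resize(im[40:290,130:400],None,fx=2.2,fy=2.2,interpolation=cv2.INTER_CUBIC),alpha=1.2))
o=telemetry.get_obs(); print(o['tool_pos'],o['ee_rot'],o['wrist_force'],o['width'])
th=np.radians(-4.08);R=np.array([[np.cos(th),-np.sin(th)],[np.sin(th),np.cos(th)]])
print(R.T@(o['tool_pos'][:2]-[.5984,-.1089]))
```

```text
[ 0.63451519 -0.16261236  0.21060922] [-3.14134417e+00 -6.83396615e-04  1.50144260e+00] [-0.17650081 -0.26649801  0.49590954] 0.0006427844722254608
[ 0.03984526 -0.05100666]
```

View pics/w4b.png

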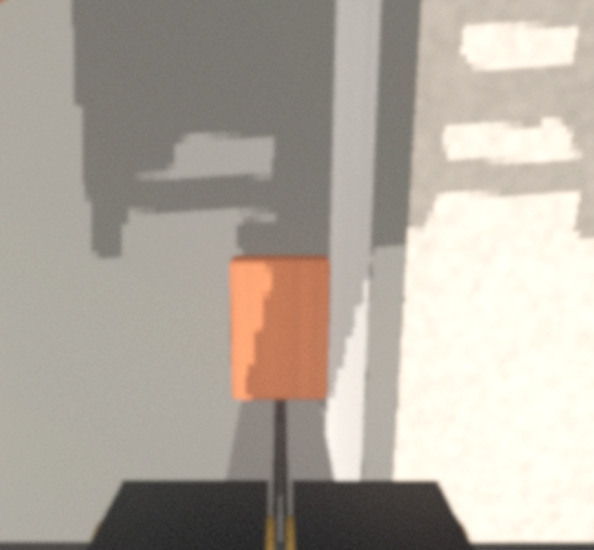

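The coupon's right edge (column 329) still sits against the rail edge (~330), square to it, with the fingers flush behind (row 400). I'll carry on.

Request:
apply_moves([
  [[0.1,0.001,0,0,1],[0.2,0.002,0,0,1],[0.3,0.003,0,0,1],[0.4,0.004,0,0,1],[0.5,0.006,0,0,1],[0.6,0.007,0,0,1],[0.7,0.008,0,0,1],[0.8,0.01,0,0,1],[0.9,0.011,0,0,1],[1.0,0.012,0,0,1]],
])

```text
time: 10.85
tool_pos: [0.6387, -0.1133, 0.2106]
ee_rot: [3.141, -0.0, 1.501]
wrist_force: [-0.5, 0.1, -0.4]
width: 0.0009
finger_force: 0.4
```

Request:
apply_moves([
  [[0.1,0.001,0,0,1],[0.2,0.002,0,0,1],[0.3,0.003,0,0,1],[0.4,0.004,0,0,1],[0.5,0.006,0,0,1],[0.6,0.007,0,0,1],[0.7,0.008,0,0,1],[0.8,0.01,0,0,1],[0.9,0.011,0,0,1],[1.0,0.012,0,0,1]],
])

```text
time: 12.1
tool_pos: [0.6426, -0.0636, 0.2107]
ee_rot: [-3.141, 0.0, 1.501]
wrist_force: [-1.1, -1.8, 0.4]
width: 0.0006
finger_force: 0.7
```

Request:
apply_moves([
  [[0.08,0,0,0,1],[0.16,0,0,0,1],[0.24,0,0,0,1],[0.32,0,0,0,1],[0.38,0,0,0,1],[0.42,0,0,0,1],[0.44,0,0,0,1],[0.46,0,0,0,1],[0.46,0,0,0,1]],
])

```text
time: 13.22
tool_pos: [0.6443, -0.0409, 0.2107]
ee_rot: [3.141, -0.0, 1.501]
wrist_force: [-0.5, -0.4, -0.3]
width: 0.0004
finger_force: 0.3
```

Request:
apply_moves([
  [[0.02,0,0,0,1],[0.03,0,0,0,1],[0.04,0,0,0,1],[0.04,0,0,0,1]],
])

```text
time: 13.72
tool_pos: [0.6444, -0.0396, 0.2108]
ee_rot: [3.141, 0.002, 1.501]
wrist_force: [-0.6, -4.1, 0.7]
width: 0.0002
finger_force: 2.2
```

Request:
apply_moves([
  [[0.01,0,0,0,1],[0.02,0,0,0,1],[0.02,0,0,0,1]],
])

```text
time: 14.1
tool_pos: [0.6444, -0.0392, 0.2109]
ee_rot: [3.141, 0.003, 1.5]
wrist_force: [-1.1, -6.0, -0.2]
width: 0.0006
finger_force: 3.3
```

Run:
```python
from geo import *
snap('wrist','w5')
im=cv2.imread('pics/w5.png'); cv2.imwrite('pics/w5b.png',cv2.convertScaleAbs(cv2.resize(im[100:290,150:400],None,fx=3,fy=3,interpolation=cv2.INTER_CUBIC),alpha=1.4))
o=telemetry.get_obs(); print(o['tool_pos'],o['ee_rot'],o['wrist_force'],o['width'])
th=np.radians(-4.08);R=np.array([[np.cos(th),-np.sin(th)],[np.sin(th),np.cos(th)]])
print(R.T@(o['tool_pos'][:2]-[.5984,-.1089]))
```

```text
[ 0.64443008 -0.03925874  0.21088589] [3.14131883 0.00318861 1.50033803] [-0.86344504 -6.2671969   0.46441159] 0.0006598606424326708
[0.0409585  0.07273977]
```

View pics/w5b.png

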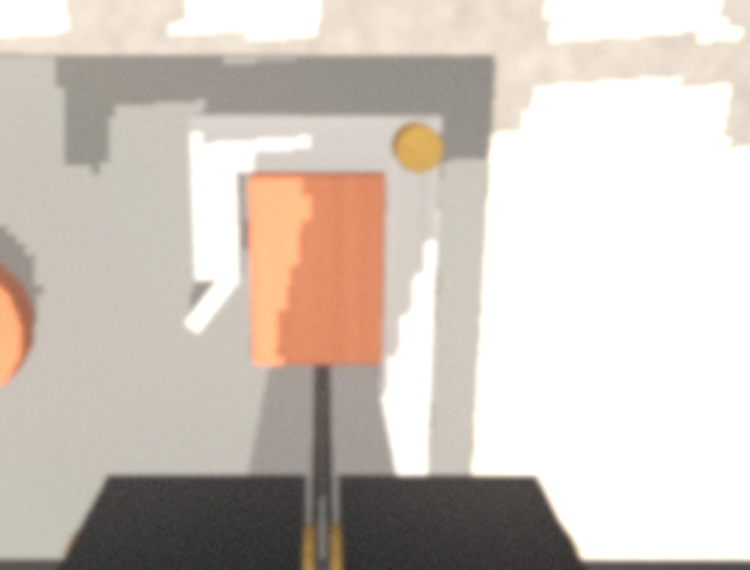

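The coupon's front edge (row 173) is against the end stop and its side (column 385) is against the rail. The fingers stopped at y = 72.7 mm (73 expected) with the force rising, so it is home. I'll back off and lift clear.

Request:
apply_moves([
  [[-0.1,0,0,0,1],[-0.4,-0.05,0,0,1],[-0.8,-0.1,-0.1,0,1],[-0.8,-0.1,-0.8,0,1],[-0.8,-0.1,-1.6,0,1],[-0.8,-0.1,-2.4,0,1],[-0.8,-0.1,-2.8,0,1],[-0.8,-0.1,-2.8,0,1],[-0.8,-0.1,-2.8,0,1]],
])

```text
time: 15.28
tool_pos: [0.6363, -0.0781, 0.3494]
ee_rot: [-3.14, -0.0, 1.5]
wrist_force: [-1.5, 0.3, -0.4]
width: 0.0005
finger_force: 0.0
```

Run:
```python
from geo import *
snap('wrist','w6')
im=cv2.imread('pics/w6.png'); cv2.imwrite('pics/w6b.png',cv2.resize(im[40:230,150:400],None,fx=3,fy=3,interpolation=cv2.INTER_CUBIC))
o=telemetry.get_obs(); print(o['tool_pos'],o['wrist_force'])
th=np.radians(-4.08);R=np.array([[np.cos(th),-np.sin(th)],[np.sin(th),np.cos(th)]])
for h in((.025,.081),(.055,.081),(.055,.125),(.025,.125)): print(h,(proj('w6',[*(R@h+[.5984,-.1089]),.02])-[150,40])*3)
```

```text
[ 0.63632686 -0.07790403  0.34877999] [-0.46441509 -0.25155889 -0.37285609]
(0.025, 0.081) [293.6837292 322.1135183]
(0.055, 0.081) [371.53598135 322.21078049]
(0.055, 0.125) [373.62530552 202.29692292]
(0.025, 0.125) [292.76358039 202.2107865 ]
```

View pics/w6b.png

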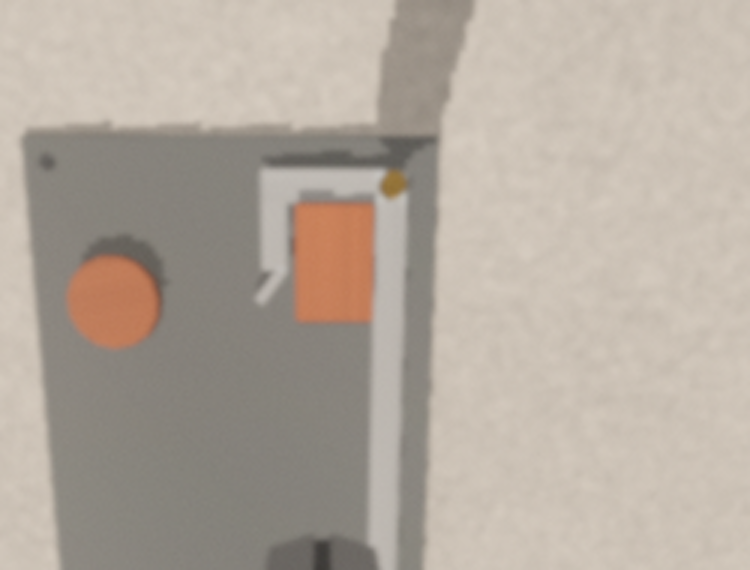

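The coupon's corners at (295,203), (373,203) and (373,322) match the predicted home pose within a pixel or two, and the disc hasn't moved.

```bash
python3 -c "
from bench import ticket; print(ticket.close_job())"
```

```text
the job is handed in; nothing more can be done
None
```

The coupon is flush against the rail and fully home at the end stop, the disc, jar and beaker were not touched, the arm is clear, and the job is handed in at about 15 s.

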